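# Tip the mixed rollers down the length sorter

## Robot

A 6-joint arm with a two-finger parallel gripper is mounted at the origin on the work surface; the furniture and walls round the work are solid. World frame = base frame: x ahead of the robot, y to its left, z up, the work surface at z = 0. Lengths are in m, angles in degrees, forces in N, time in s.
With the tool pointing down it reaches from about 0.35 to 0.875 m from the base axis. Payload 4.2 kg.
Tool frame: the origin (TCP) lies on the centre line of the jaws, within the pads' length; the fingertips stand 11 mm ahead of it and the grasp point (between the pads) lies 8 mm behind it; z points along the fingers, y is the line along which they close (so a half turn about z gives the same grasp; the last joint's range is limited). The gripper opens to 87 mm and grips with 3 to 60 N. Pads are 19 mm wide; open, the fingers measure 117 mm over their backs; the gripper's body (75 mm by 190 mm) begins 51 mm behind the grasp point.
Start: joints at [79.389, 22.042, 0.453, 0, -68.411, -14.817], TCP at [0.268, 0.564, 0.234] pointing down, gripper open.
Joint ranges: [-179.83, 179.83], [-69.29, 118.12], [-61.27, 80.66], [-181.25, 117.63], [-171.15, -9.14], [-177.46, 177.46]. Speed limits (degrees/s): [159.86, 159.86, 180, 180, 180, 180].

## Interface

Orientations are given as a 3x3 rotation matrix whose columns are the frame's x, y, z axes.
In Python, from station import r gives the robot as it stands.
- The arm moves only by the tool servo_tool, never from a script. Its argument "commands" is a list that holds one entry, the list of rows, each a list of 7 numbers: the closure, from 0 (fully open) to 1 (shut), then the shift along the tool's x, y, z in mm, then the turn, a rotation vector about the tool's x, y, z in rad. In form: [[[claw, x, y, z, ax, ay, az], ...]]. A call has exactly 5 rows; each row is the pose to reach, as a shift and turn from the pose commanded when the call began, along the tool's axes at that moment; what a row does not reach only later rows make up. A row lasts 1/10 s, in which the tool goes at most 50 mm and 8.59 degrees, less where a joint would pass 70% of its speed; a pose out of reach is approached as far as the arm can. A call with a gripper value outside its range is refused whole. The fingers move at their own pace and stop on an object; the grip force is fixed at half the most. Time passes only in rows, so rows that repeat a pose let the fingers close, or fill a call up. It gives the time, the measured TCP pose, the force, the opening and the grip force at its end, in the units of the state.
- r.sense(): the state, without advancing time (a new reading comes with each control period).
- r.capture(name): name is "scene" or "top"; returns a dict with "pixels" (480x640x3 uint8, red, green, blue), "camera_matrix" (3x3 intrinsics, pixels), "dist" ([k1, k2, p1, p2, k3] as OpenCV has them; the pictures are not rectified), "R" (3x3) and "t" (3): a world point X has camera coordinates R X + t. Camera axes: x right, y down, z forward; pixel columns grow to the right and rows downward; lengths in m; the calibration is good to about 2 mm. A picture is of the moment at which its call begins. There is no depth.
- r.finish_job(): hands the job in; it is judged then, once.
The state is a dict: "time_s": time; "joints": joint angles; "joint_velocities": joint speeds; "effort": joint torques, N m; "tcp_pos": TCP position; "ee_rot": TCP orientation; "wrist_force": force on the tool from outside, world axes, zero at the start; "moment": the same for the moment, N m; "gripper_width": opening from 0.0 (shut) to 1.0 (fully open); "gripper_force": force on a finger pad.
Only numpy, scipy, OpenCV 4.12 (cv2) and the standard library are available. Lean on these libraries where they do the work, as an engineer would, in place of code of your own. Each camera call takes 0.05 s, during which the arm holds its last target. There are 200 camera calls.

## Task

Take the wooden offcut off the sloped sorting board and lay it on the press bed, clear of the sorter. Then lift the tray by its bar and tip it over the head of the board so that all four wooden rollers run down and sort themselves, the two short ones into the bin under the opening and the two long ones into the lane at the foot; do not handle the rollers with the gripper. Finally stand the empty tray level on the press bed, leaving the glue pot, glue bottle and mug where they are.

Things in the scene. Friction and masses are not known exactly. Their poses are not given: they have to be found in the camera images.
- sorter: Fixed plywood sorting board on legs, 277 mm long (x), 170 mm wide (184 at the head). Origin on the bed under the head pad, 15 mm from the head edge; x points up the slope from foot to head, roughly away from the robot, y across, z up. Slope 15 degrees (0.26 rad): surface height = 120.7 mm + 0.266 x. Waxed channel 158 mm wide, walls 32 mm high; at x = -30 to 15 mm they flare to 178 mm, level tops 140 mm up
- sorter_head (a point): point on the head pad, mid-channel (sorter x = -20 mm), 115 mm above the bed. Pad: x = -85 to 15 mm, no lip at its upper edge. Below it, x -177 to -85 mm, an opening 100 mm wide between 29 mm rails: short rollers drop through into a steel bin (inside x -180 to -81, y +-50 mm, floor 5 mm high), long ones roll over on the rails into the foot lane, x -177 mm to the end stop at -255 mm
- tray: Loose aluminium tray, 113 mm deep (x), 148 mm wide (y), walls 42 mm high, about 0.3 kg, wooden bar across it. Origin on its underside, z up, mouth at -x (toward the robot at the start), rear wall at x = 67 mm. Flat floor 4 mm thick, x -20 to 64 mm, then a 15 degree ramp up to the mouth at x = -45 mm: rollers stay in while it is level; tipping mouth-down by 27 to 40 degrees empties it
- tray_bar (a point): centre of the tray's bar, at tray x = 10 mm, y = 0, 80 mm above the underside. The bar is 14 mm thick (tray x), 26 mm high and 142 mm long (tray y); 35 mm of free space between it and the rollers. A fixed shaft with a ribbed drum (top 115 mm high) lies close in front of where the tray stands: lift it straight up, and set it down again clear of it
- tray_mouth (a point): middle of the upper edge of the mouth, at tray x = -45 mm, y = 0, 11 mm above the tray's underside (sheet underside there at 7 mm). It must be held level across, squarely and within about 6 mm of mid-channel, low over the head pad, and tipped smoothly (1 to 3 s), or long rollers may land askew
- long_a: long wooden roller, 28 mm diameter, 138 mm long, about 70 g; origin at its centre, its y axis along its length; starts in the tray across its width
- long_b: the other long roller, the same
- short_a: short wooden roller, 28 mm diameter, 70 mm long, about 35 g; origin at its centre, its y axis along its length; starts in the tray between the long ones
- short_b: the other short roller, the same
- offcut: loose dark wooden offcut with finger-jointed ends, 45 mm (x) by 122 mm (y) by 26 mm (z); origin at the centre of its underside. It starts lying across the head pad of the sorter, long side across the channel, tilted with the slope
- glue_pot: tin glue pot with a lid, 105 x 87 x 79 mm, standing to the right of the tray; origin at the middle of its underside, z up. Pot and tray stand on the strip of bed beyond the machine's shaft, x = 0.50 to 0.64, y = -0.55 to 0.32; it is free on both sides of the tray, and the offcut fits at one of them (lengthwise along x)
- glue_bottle: white glue bottle with a red cap, 62 mm across, 205 mm high; origin at the middle of its underside, z up
- mug: tea mug, 92 mm across, 95 mm high; origin at the middle of its underside, z up

How it is judged:
By the outcome, as a careful person would: the job done as asked, in the order asked, and still so for the second after the job is handed in, with the robot touching nothing.
It also fails if it takes over 64 s, if anything falls off the work surface, if the arm or the gripper's body presses on something with over 40 N, if the wrist force passes 120 N, or if a joint passes its speed limit or range.

## Working session

There is one attempt and no reset: what is moved stays moved. The work goes in short steps, Python scripts to look and compute and a tool call to move; the robot and the scene stay as the last step left them, time stands still between calls to the robot, and variables do not carry over. Pictures are saved under pics/ and viewed, at most 10 in all, crops included, and the job is handed in when it is done.

Besides the shell and the picture viewer there is one more tool, called after "Request:" in YAML: its name, and indented under it one key for each argument. servo_tool: Moves the arm, as the interface text tells. Its arguments: {"type":"object","properties":{"commands":{"type":"array","items":{"type":"array","items":{"type":"array","items":{"type":"number"}}}}},"required":["commands"]}

```bash
mkdir -p pics; ls; cat > h.py <<'E'
import numpy as np, cv2
from station import r
def cap(n,f=None):
    c=r.capture(n)
    if f: cv2.imwrite('pics/'+f,c['pixels'][:,:,::-1])
    return c
def pt(c,uv,z):
    u=cv2.undistortPoints(np.array(uv,float).reshape(-1,1,2),np.array(c['camera_matrix']),np.array(c['dist'])).reshape(-1,2)
    R=np.array(c['R']);t=np.array(c['t']); C=-R.T@t
    d=np.c_[u,np.ones(len(u))]@R
    return C+d*((np.broadcast_to(z,len(u))-C[2])/d[:,2])[:,None]
def px(c,X):
    R=np.array(c['R']); return cv2.projectPoints(np.array(X,float).reshape(-1,1,3),cv2.Rodrigues(R)[0],np.array(c['t']),np.array(c['camera_matrix']),np.array(c['dist']))[0].reshape(-1,2)
E
python3 - <<'E'
from h import *
a=cap('scene','s0.png');b=cap('top','t0.png')
for c in(a,b):
    R=np.array(c['R']);print(-R.T@np.array(c['t']),R[2],c['camera_matrix'][0][0])
print(r.sense())
E
```

```text
pics
[1.06668186 0.18794949 0.986045  ] [-0.53153129 -0.29380013 -0.79445326] 495.5731698552309
[ 0.37354998 -0.12711127  1.42909695] [ 0.10066844  0.00879316 -0.99488117] 570.3256308821583
{'time_s': 0.1, 'joints': array([ 7.93876268e+01,  2.20857549e+01,  3.86275426e-01, -2.58233114e-02,
       -6.84107522e+01, -1.48162490e+01]), 'joint_velocities': array([-0.11243819, -0.09032737,  0.12976845,  0.06336558, -0.01382413,
        0.03563365]), 'effort': array([-7.26186536e-04, -3.91692209e+01,  1.87935930e+01,  4.23196837e+00,
        1.34791961e-02, -7.17752300e-05]), 'tcp_pos': array([0.26812704, 0.56398073, 0.23256488]), 'ee_rot': array([[ 9.03049545e-01, -4.29535717e-01, -7.66221769e-04],
       [-4.29536392e-01, -9.03047728e-01, -1.81378363e-03],
       [ 8.71500239e-05,  1.96705661e-03, -9.99998062e-01]]), 'wrist_force': array([ 0.60652212,  0.49587163, -0.22689684]), 'moment': array([ 0.02951316, -0.01099463, -0.019795  ]), 'gripper_force': 0.0, 'gripper_width': 0.9961058500995867}
```

View pics/s0.png

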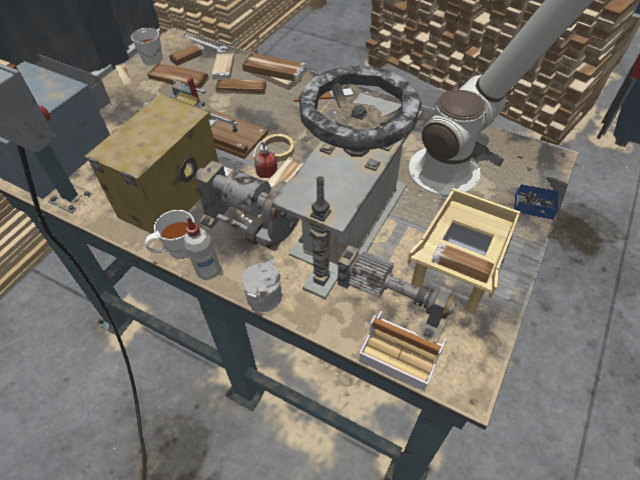

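View pics/t0.png

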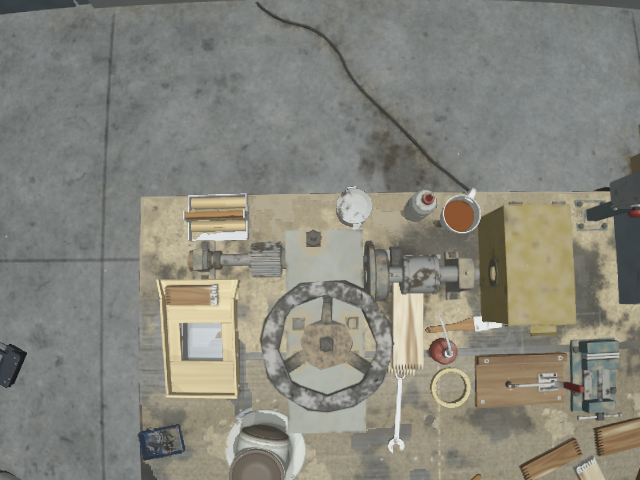

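The scene view shows the tray at (402,350), the sorter at (465,240) with the offcut on it, the pot at (263,285), and the bottle and mug near (195,245). In the top view the tray is at (217,215), the sorter at (200,340) and the offcut at (192,295). I'll enlarge both to get corner positions.

```bash
python3 - <<'E'
import cv2,numpy as np
t=cv2.imread('pics/t0.png');s=cv2.imread('pics/s0.png')
a=cv2.resize(t[185:415,140:300],None,fx=2.5,fy=2.5,interpolation=cv2.INTER_CUBIC)
b=cv2.resize(s[185:395,350:530],None,fx=2.2,fy=2.738,interpolation=cv2.INTER_CUBIC)
o=np.zeros((575,800,3),np.uint8);o[:,:400]=a;o[:,400:796]=b[:575]
cv2.imwrite('pics/c0.png',o)
E
```

```text
(no output)
```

View pics/c0.png

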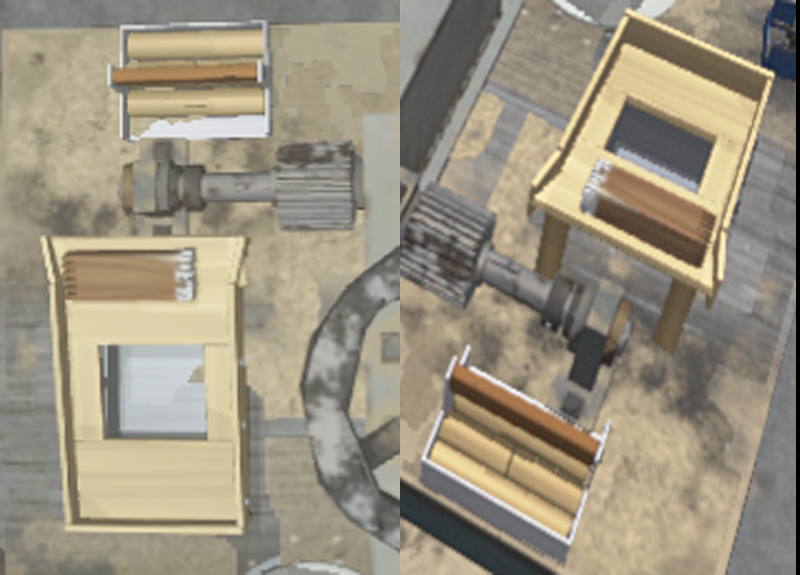

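The crop shows (top view, left) the opening corners near (99,346) to (209,438), the flared head corners at (44,237) and (246,238), the tray rim corners near (121,23) to (269,136), and the offcut near (65,250) to (195,300), lying towards the left wall. I'll fit planar poses from these points.

```bash
cat > fit.py <<'E'
from h import *
from scipy.optimize import least_squares
def fit(a,b,P,T,S,x0):
    P=np.array(P)
    def f(q):
        c,s=np.cos(q[2]),np.sin(q[2]); R=np.array([[c,-s,0],[s,c,0],[0,0,1]])
        W=P@R.T+[q[0],q[1],0]
        e=[]
        for cam,D in((b,T),(a,S)):
            u=px(cam,W)
            e+=[u[i]-np.array(v) for i,v in D.items()]
        return np.array(e).ravel()
    o=least_squares(f,x0,loss='soft_l1',x_scale=[.01,.01,.1]); return o.x,f(o.x).reshape(-1,2)
E
python3 - <<'E'
from fit import *
a=cap('scene');b=cap('top')
import pickle;pickle.dump((a,b),open('cams.pkl','wb'))
tc=lambda x,y:(140+x/2.5-.3,185+y/2.5-.3)
sc=lambda x,y:(350+(x-400)/2.2-.3,185+y/2.738-.3)
# sorter
z=lambda x:.1207+.266*x
P=[(-.085,.05,z(-.085)),(-.085,-.05,z(-.085)),(-.177,-.05,z(-.177)),(-.177,.05,z(-.177)),(.015,.092,.14),(.015,-.092,.14)]
T={0:tc(99,346),1:tc(207,346),2:tc(209,438),3:tc(103,438),4:tc(44,237),5:tc(246,238)}
S={2:sc(625,98),3:sc(715,147)}
q,e=fit(a,b,P,T,S,[.45,.25,0]);print('sorter',q,np.degrees(q[2]));print(e.round(1))
P=[(.067,.074,.042),(.067,-.074,.042),(-.045,-.074,.042),(-.045,.074,.042)]
T={0:tc(121,24),1:tc(270,23),2:tc(269,136),3:tc(124,138)}
S={0:sc(570,548),1:sc(423,460)}
q,e=fit(a,b,P,T,S,[.58,.25,0]);print('tray',q,np.degrees(q[2]));print(e.round(1))
# brown masks
for n,c,box in(('top',b,(140,185,260,320)),('scene',a,(350,230,500,360))):
    im=c['pixels'][box[1]:box[3],box[0]:box[2]];hsv=cv2.cvtColor(im,cv2.COLOR_RGB2HSV)
    m=((hsv[...,0]<14)&(hsv[...,1]>110)&(hsv[...,2]>60)).astype(np.uint8)
    k,l,st,ce=cv2.connectedComponentsWithStats(m)
    for i in range(1,k):
        if st[i,4]>100:
            ys,xs=np.where(l==i);print(n,st[i],cv2.boxPoints(cv2.minAreaRect(np.c_[xs,ys].astype(np.float32)+np.float32(box[:2]))).round(1).tolist())
# offcut top corners at pad tilt: height approx .1154+.027 at centre
print('offcut',pt(b,[tc(62,250),tc(196,250),tc(196,300),tc(64,300)],[.147,.147,.135,.135]))
print('bar',pt(b,[tc(110,70),tc(258,67),tc(258,80),tc(112,84)],.093))
for nm,uv in(('pot',(353,207)),('bottle',(425,203)),('mug',(461,214))): print(nm,pt(b,[uv],.08))
E
```

```text
sorter [ 0.40494721  0.13880899 -0.01001609] -0.5738799576265138
[[ 0.4 -1. ]
 [-0.6 -0.8]
 [ 0.2  0.9]
 [ 1.   0.4]
 [ 0.7 -0.7]
 [-0.5 -1.1]
 [ 1.3 -1.2]
 [ 1.  -3.7]]
tray [0.56623595 0.10977073 0.00210217] 0.12044559430704967
[[ 0.   0.4]
 [-0.6 -0.5]
 [-0.  -0.7]
 [-1.6 -0.5]
 [ 0.1 -0.9]
 [-0.8 -1.1]]
offcut [[0.40711949 0.21341079 0.147     ]
 [0.40604356 0.09002934 0.147     ]
 [0.36091077 0.0921789  0.135     ]
 [0.36164699 0.21454315 0.135     ]]
bar [[0.57996974 0.18266479 0.093     ]
 [0.58029783 0.04003618 0.093     ]
 [0.56781876 0.0400405  0.093     ]
 [0.56640926 0.18056059 0.093     ]]
pot [[ 0.589092   -0.22235516  0.08      ]]
bottle [[ 0.59664062 -0.39632418  0.08      ]]
mug [[ 0.56887861 -0.48332592  0.08      ]]
```

```bash
cat > go.py <<'E'
import sys
from h import *
from scipy.spatial.transform import Rotation as Ro
def Rt(yaw,pitch):
    """yaw: angle of tool x in world; pitch: rotate about world -y (mouth-down/slope tilt), deg"""
    c,s=np.cos(np.radians(yaw)),np.sin(np.radians(yaw))
    B=np.array([[c,s,0],[s,-c,0],[0,0,-1.]])
    return Ro.from_euler('y',-pitch,degrees=True).as_matrix()@B
def rel(p,R,st=None):
    st=st or r.sense(); A=np.array(st['ee_rot'])
    d=A.T@(np.array(p)-st['tcp_pos'])*1000
    v=Ro.from_matrix(A.T@R).as_rotvec()
    return np.r_[d.round(1),v.round(3)]
E
python3 - <<'E'
from go import *
import pickle;a,b=pickle.load(open('cams.pkl','rb'))
def tri(ua,ub):
    A=[];
    for c,u in((a,ua),(b,ub)):
        p0=pt(c,[u],0.)[0];p1=pt(c,[u],.5)[0];A.append((p0,(p1-p0)/np.linalg.norm(p1-p0)))
    (p,d),(q,e)=A;M=np.c_[d,-e];s=np.linalg.lstsq(M,q-p,rcond=None)[0];return (p+d*s[0]).round(3),(q+e*s[1]).round(3)
print('post top',tri((320,180),(313,236)))
print('wheel left',tri((412,115),(264,345)))
print('bed corner',pt(b,[(140,197),(140,260)],0.))
print('motor corner', tri((212,110),(480,205)))
off=np.array([.384,.153,.1154]);n=np.array([-np.sin(.2618),0,np.cos(.2618)])
R=Rt(-90,15);print(R.round(2))
for h in(.080,.0135):
    p=off+n*h;print(h,p,rel(p,R),np.degrees(np.linalg.norm(rel(p,R)[3:])))
E
```

```text
post top (array([ 0.494, -0.129,  0.338]), array([ 0.493, -0.126,  0.338]))
wheel left (array([ 0.29 , -0.036,  0.378]), array([ 0.289, -0.033,  0.378]))
bed corner [[0.63764852 0.32019417 0.        ]
 [0.47444294 0.31714012 0.        ]]
motor corner (array([ 0.494, -0.355,  0.414]), array([ 0.532, -0.423,  0.441]))
[[ 0.   -0.97  0.26]
 [-1.   -0.    0.  ]
 [ 0.   -0.26 -0.97]]
0.08 [0.36329443 0.153      0.19267405] [2.624e+02 3.304e+02 4.070e+01 2.350e-01 1.470e-01 1.120e+00] 66.10736289212825
0.0135 [0.38050593 0.153      0.12844   ] [2.780e+02 3.229e+02 1.049e+02 2.350e-01 1.470e-01 1.120e+00] 66.10736289212825
```

```bash
cat >> go.py <<'E'
from scipy.spatial.transform import Slerp
def plan(way,claw=0):
    """way: list of (p,R,rows); rows per segment multiple of 5; prints last row of each call (linear in between)"""
    st=r.sense();p=np.array(st['tcp_pos']);A=np.array(st['ee_rot'])
    for q,R,n in way:
        q=np.array(q);S=Slerp([0,1],Ro.from_matrix([A,R]))
        for i in range(n//5):
            f0,f1=i*5/n,(i+1)*5/n
            p0=p+(q-p)*f0;R0=S(f0).as_matrix()
            d=R0.T@((q-p)*(f1-f0))*1000;v=(Ro.from_matrix(R0.T)*S(f1)).as_rotvec()
            print('per row:',(d/5).round(1).tolist(),(v/5).round(4).tolist())
        p,A=q,R
E
python3 - <<'E'
from go import *
plan([((.3633,.153,.1927),Rt(-90,15),15)])
E
```

```text
per row: [17.5, 22.0, 2.7] [0.0156, 0.0098, 0.0747]
per row: [24.2, 14.3, 2.3] [0.0156, 0.0098, 0.0747]
per row: [27.7, 4.7, 2.8] [0.0156, 0.0098, 0.0747]
```

Request:
servo_tool:
  commands:
    - [[0,17.5,22,2.7,0.0156,0.0098,0.0747],[0,35,44,5.4,0.031,0.02,0.149],[0,52.5,66,8,0.047,0.029,0.224],[0,70,88,10.8,0.062,0.039,0.299],[0,87.5,110,13.5,0.078,0.049,0.373]]

```text
time_s: 0.7
tcp_pos: [0.3002, 0.4263, 0.2198]
ee_rot: [[0.681, -0.728, 0.085], [-0.732, -0.681, 0.034], [0.034, -0.086, -0.996]]
wrist_force: [0.1, 0.8, 0.5]
gripper_width: 1.001
gripper_force: 0.0
```

Request:
servo_tool:
  commands:
    - [[0,24,14.3,2.3,0.0156,0.0098,0.0747],[0,48,28.6,4.6,0.031,0.02,0.149],[0,72.5,43,7,0.047,0.029,0.224],[0,97,57,9.2,0.062,0.039,0.299],[0,121,71.5,11.5,0.078,0.049,0.373]]

```text
time_s: 1.2
tcp_pos: [0.332, 0.2896, 0.2065]
ee_rot: [[0.364, -0.914, 0.176], [-0.931, -0.364, 0.034], [0.033, -0.177, -0.984]]
wrist_force: [-0.4, -0.4, 0.4]
gripper_width: 0.998
gripper_force: 0.0
```

Request:
servo_tool:
  commands:
    - [[0,27.7,4.7,2.8,0.0156,0.0098,0.0747],[0,55.4,9.4,5.6,0.031,0.02,0.149],[0,83,14,8.4,0.047,0.029,0.224],[0,111,19,11,0.062,0.039,0.299],[0,138.5,23.5,14,0.078,0.049,0.373]]

```text
time_s: 1.7
tcp_pos: [0.3636, 0.1527, 0.1933]
ee_rot: [[-0.001, -0.966, 0.26], [-1.0, 0.002, 0.001], [-0.001, -0.26, -0.966]]
wrist_force: [0.9, 1.0, -0.5]
gripper_width: 1.003
gripper_force: 0.0
```

```bash
python3 - <<'E'
from go import *
s=r.sense();print(s['time_s'],s['tcp_pos'],s['joints'].round(0));off=np.array([.384,.153,.1154]);n=np.array([-np.sin(.2618),0,np.cos(.2618)])
print(rel(off+n*.08,Rt(-90,15)),rel(off+n*.014,Rt(-90,15)))
E
```

```text
1.7 [0.36362862 0.1526927  0.19326112] [ 56.  -6. -48.  19. -41. -70.]
[-0.3    0.5    0.5   -0.001  0.001 -0.002] [-2.00e-01  5.00e-01  6.65e+01 -1.00e-03  1.00e-03 -2.00e-03]
```

Request:
servo_tool:
  commands:
    - [[0,0,0.5,20,0,0,0],[0,0,0.5,40,0,0,0],[0,0,0.5,55,0,0,0],[0,0,0.5,63,0,0,0],[0,0,0.5,66.5,0,0,0]]

```text
time_s: 2.2
tcp_pos: [0.3802, 0.1534, 0.1281]
ee_rot: [[0.001, -0.966, 0.258], [-1.0, -0.001, -0.001], [0.001, -0.258, -0.966]]
wrist_force: [0.5, 0.2, -0.3]
gripper_width: 0.999
gripper_force: 0.0
```

Request:
servo_tool:
  commands:
    - [[1,0,0,0,0,0,0],[1,0,0,0,0,0,0],[1,0,0,0,0,0,0],[1,0,0,0,0,0,0],[1,0,0,0,0,0,0]]

```text
time_s: 2.7
tcp_pos: [0.3805, 0.1542, 0.1292]
ee_rot: [[0.002, -0.966, 0.26], [-1.0, -0.001, 0.002], [-0.001, -0.26, -0.966]]
wrist_force: [0.9, 0.3, -0.3]
gripper_width: 0.627
gripper_force: 0.0
```

Request:
servo_tool:
  commands:
    - [[1,0,0,0,0,0,0],[1,0,0,0,0,0,0],[1,0,0,0,0,0,0],[1,0,0,0,0,0,0],[1,0,0,0,0,0,0]]

```text
time_s: 3.2
tcp_pos: [0.3805, 0.1541, 0.1291]
ee_rot: [[0.002, -0.966, 0.259], [-1.0, -0.001, 0.001], [-0.001, -0.259, -0.966]]
wrist_force: [-4.1, 0.7, 4.1]
gripper_width: 0.49
gripper_force: 30.0
```

Request:
servo_tool:
  commands:
    - [[1,0,0,-10,0,0,0],[1,0,0,-25,0,0,0],[1,0,0,-45,0,0,0],[1,0,0,-65,0,0,0],[1,0,0,-80,0,0,0]]

```text
time_s: 3.7
tcp_pos: [0.3593, 0.1538, 0.2068]
ee_rot: [[0.001, -0.966, 0.259], [-1.0, -0.001, 0.001], [-0.001, -0.259, -0.966]]
wrist_force: [0.9, 0.3, -1.1]
gripper_width: 0.495
gripper_force: 30.0
```

```bash
python3 - <<'E'
from go import *
s=r.sense();print(s['gripper_width'],s['gripper_force'])
plan([((.57,.283,.2),Rt(0,0),15),((.57,.283,.03),Rt(0,0),5)])
E
```

```text
0.49465067168197235 29.996792490128428
per row: [-8.6, -13.5, 4.1] [-0.0137, -0.0136, -0.104]
per row: [-0.5, -16.1, 3.4] [-0.0137, -0.0136, -0.104]
per row: [7.8, -14.4, 2.0] [-0.0137, -0.0136, -0.104]
per row: [0.0, 0.0, 34.0] [-0.0, -0.0, -0.0]
```

Request:
servo_tool:
  commands:
    - [[1,-8.6,-13.5,4,-0.0137,-0.0136,-0.104],[1,-17,-27,8,-0.027,-0.027,-0.208],[1,-26,-40.5,12,-0.041,-0.041,-0.312],[1,-34.5,-54,16.5,-0.055,-0.054,-0.416],[1,-43,-67.5,20.5,-0.0685,-0.068,-0.52]]

```text
time_s: 4.2
tcp_pos: [0.4303, 0.1968, 0.203]
ee_rot: [[0.503, -0.846, 0.176], [-0.863, -0.503, 0.047], [0.048, -0.175, -0.983]]
wrist_force: [0.2, 0.6, -0.0]
gripper_width: 0.494
gripper_force: 30.0
```

Request:
servo_tool:
  commands:
    - [[1,-0.5,-16,3.4,-0.0137,-0.0136,-0.104],[1,-1,-32,6.8,-0.027,-0.027,-0.208],[1,-1.5,-48,10,-0.041,-0.041,-0.312],[1,-2,-64.5,13.5,-0.055,-0.054,-0.416],[1,-2.5,-80.5,17,-0.0685,-0.068,-0.52]]

```text
time_s: 4.7
tcp_pos: [0.5004, 0.2401, 0.2003]
ee_rot: [[0.868, -0.491, 0.081], [-0.495, -0.868, 0.047], [0.047, -0.08, -0.996]]
wrist_force: [0.5, 0.3, -1.5]
gripper_width: 0.493
gripper_force: 30.0
```

Request:
servo_tool:
  commands:
    - [[1,7.8,-14.4,2,-0.0137,-0.0136,-0.104],[1,15.6,-29,4,-0.027,-0.027,-0.208],[1,23.4,-43,6,-0.041,-0.041,-0.312],[1,31,-57.5,8,-0.055,-0.054,-0.416],[1,39,-72,10,-0.0685,-0.068,-0.52]]

```text
time_s: 5.2
tcp_pos: [0.5705, 0.2835, 0.198]
ee_rot: [[1.0, 0.004, -0.001], [0.004, -1.0, -0.002], [-0.001, 0.002, -1.0]]
wrist_force: [-0.1, 0.2, -0.5]
gripper_width: 0.492
gripper_force: 30.0
```

```bash
python3 - <<'E'
from go import *
s=r.sense();print(s['gripper_width'],s['tcp_pos'],s['joints'].round(0));cap('scene','s1.png')
print(rel((.57,.283,.015),Rt(0,0)))
E
```

```text
0.4923503938191494 [0.57049486 0.28351496 0.19801498] [ 41.  25.  -1.   0. -65.  49.]
[-3.100e+00  1.800e+00  1.824e+02  2.000e-03 -0.000e+00  8.000e-03]
```

View pics/s1.png

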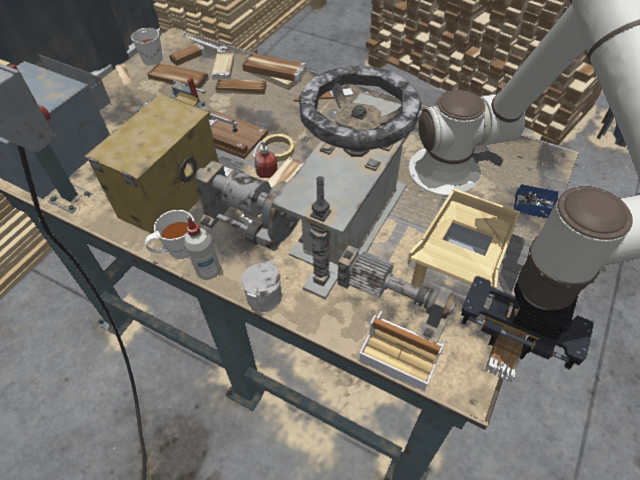

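The offcut is held level at about (505,350), clear of the tray. Lowering it.

Request:
servo_tool:
  commands:
    - [[1,0,0,25,0,0,0.004],[1,0,0,60,0,0,0.008],[1,0,0,95,0,0,0.008],[1,0,0,125,0,0,0.008],[1,0,0,150,0,0,0.008]]

```text
time_s: 5.75
tcp_pos: [0.5692, 0.2825, 0.0464]
ee_rot: [[1.0, -0.009, -0.002], [-0.009, -1.0, -0.002], [-0.002, 0.002, -1.0]]
wrist_force: [0.4, 0.0, -0.4]
gripper_width: 0.493
gripper_force: 30.0
```

Request:
servo_tool:
  commands:
    - [[1,0,0,12,0,0,0],[1,0,0,20,0,0,0],[1,0,0,26,0,0,0],[1,0,0,30,0,0,0],[1,0,0,32,0,0,0]]

```text
time_s: 6.25
tcp_pos: [0.5709, 0.2838, 0.0179]
ee_rot: [[1.0, -0.008, 0.002], [-0.008, -1.0, 0.001], [0.002, -0.001, -1.0]]
wrist_force: [-0.2, 0.6, -0.9]
gripper_width: 0.494
gripper_force: 30.0
```

Request:
servo_tool:
  commands:
    - [[1,0,0,1,0,0,0],[1,0,0,2,0,0,0],[1,0,0,2.5,0,0,0],[1,0,0,3,0,0,0],[1,0,0,3,0,0,0]]

```text
time_s: 6.75
tcp_pos: [0.5706, 0.2836, 0.0145]
ee_rot: [[1.0, -0.008, 0.001], [-0.008, -1.0, -0.0], [0.001, 0.0, -1.0]]
wrist_force: [0.7, 0.7, -0.1]
gripper_width: 0.488
gripper_force: 30.0
```

Request:
servo_tool:
  commands:
    - [[0,0,0,0,0,0,0],[0,0,0,0,0,0,0],[0,0,0,0,0,0,0],[0,0,0,0,0,0,0],[0,0,0,0,0,0,0]]

```text
time_s: 7.25
tcp_pos: [0.5706, 0.2835, 0.0143]
ee_rot: [[1.0, -0.008, 0.001], [-0.008, -1.0, -0.0], [0.001, 0.0, -1.0]]
wrist_force: [-0.5, -0.1, -0.5]
gripper_width: 0.857
gripper_force: 0.0
```

Request:
servo_tool:
  commands:
    - [[0,0,0,0,0,0,0],[0,0,0,-20,0,0,0],[0,0,0,-60,0,0,0],[0,0,0,-105,0,0,0],[0,0,0,-150,0,0,0]]

```text
time_s: 7.75
tcp_pos: [0.5701, 0.2833, 0.1657]
ee_rot: [[1.0, -0.008, 0.001], [-0.008, -1.0, -0.001], [0.001, 0.001, -1.0]]
wrist_force: [0.9, 0.5, -0.8]
gripper_width: 0.999
gripper_force: 0.0
```

```bash
python3 - <<'E'
from go import *
s=r.sense();print(s['gripper_width'],s['tcp_pos'])
# bar centre: tray (.5662,.1098) yaw .1
plan([((.576,.110,.17),Rt(-90,0),15)])
E
```

```text
0.9992404976744499 [0.57007709 0.28325203 0.16565159]
per row: [0.5, 11.5, -0.3] [0.0, -0.0001, 0.1042]
per row: [6.2, 9.8, -0.3] [0.0, -0.0001, 0.1042]
per row: [10.2, 5.4, -0.3] [0.0, -0.0001, 0.1042]
```

Request:
servo_tool:
  commands:
    - [[0,0.5,11.5,0,0,0,0.104],[0,1,23,0,0,0,0.208],[0,1.5,34.5,0,0,0,0.313],[0,2,46,0,0,0,0.417],[0,2.5,57.5,0,0,0,0.521]]

```text
time_s: 8.25
tcp_pos: [0.5723, 0.2255, 0.1644]
ee_rot: [[0.861, -0.508, 0.001], [-0.508, -0.861, -0.0], [0.001, -0.0, -1.0]]
wrist_force: [-0.5, 0.1, 0.5]
gripper_width: 0.997
gripper_force: 0.0
```

Request:
servo_tool:
  commands:
    - [[0,6.2,9.8,0,0,0,0.104],[0,12.4,19.6,0,0,0,0.208],[0,18.6,29.4,0,0,0,0.313],[0,24.8,39.2,0,0,0,0.417],[0,31,49,0,0,0,0.521]]

```text
time_s: 8.75
tcp_pos: [0.5743, 0.1676, 0.1643]
ee_rot: [[0.494, -0.869, 0.001], [-0.869, -0.494, -0.0], [0.001, -0.001, -1.0]]
wrist_force: [-0.2, -0.2, -0.2]
gripper_width: 1.002
gripper_force: 0.0
```

Request:
servo_tool:
  commands:
    - [[0,10.2,5.4,0,0,0,0.104],[0,20.4,10.8,0,0,0,0.208],[0,30.6,16.2,0,0,0,0.313],[0,41,21.6,0,0,0,0.417],[0,51,27,0,0,0,0.521]]

```text
time_s: 9.25
tcp_pos: [0.5763, 0.1099, 0.1644]
ee_rot: [[-0.004, -1.0, 0.001], [-1.0, 0.004, -0.0], [0.0, -0.001, -1.0]]
wrist_force: [-0.3, -0.7, -0.4]
gripper_width: 1.0
gripper_force: 0.0
```

```bash
python3 - <<'E'
from go import *
s=r.sense();print(s['tcp_pos'],s['joints'].round(0))
print(rel((.575,.110,.072),Rt(-90,0)))
E
```

```text
[0.5762946  0.10985198 0.16437116] [ 27.  22. -11.   0. -58. -27.]
[-2.00e-01  1.40e+00  9.24e+01 -1.00e-03 -0.00e+00 -4.00e-03]
```

Request:
servo_tool:
  commands:
    - [[0,0,1.3,25,0,0,-0.004],[0,0,1.3,50,0,0,-0.004],[0,0,1.3,75,0,0,-0.004],[0,0,1.3,88,0,0,-0.004],[0,0,1.3,92.5,0,0,-0.004]]

```text
time_s: 9.75
tcp_pos: [0.5745, 0.11, 0.0704]
ee_rot: [[0.004, -1.0, -0.001], [-1.0, -0.004, -0.002], [0.002, 0.001, -1.0]]
wrist_force: [0.6, -0.1, -0.2]
gripper_width: 0.999
gripper_force: 0.0
```

Request:
servo_tool:
  commands:
    - [[1,0,0,0,0,0,0],[1,0,0,0,0,0,0],[1,0,0,0,0,0,0],[1,0,0,0,0,0,0],[1,0,0,0,0,0,0]]

```text
time_s: 10.25
tcp_pos: [0.5755, 0.1105, 0.0725]
ee_rot: [[0.004, -1.0, 0.002], [-1.0, -0.004, 0.0], [-0.0, -0.002, -1.0]]
wrist_force: [0.2, 0.2, 0.3]
gripper_width: 0.628
gripper_force: 0.0
```

Request:
servo_tool:
  commands:
    - [[1,0,0,0,0,0,0],[1,0,0,0,0,0,0],[1,0,0,0,0,0,0],[1,0,0,0,0,0,0],[1,0,0,0,0,0,0]]

```text
time_s: 10.75
tcp_pos: [0.5755, 0.1104, 0.0719]
ee_rot: [[0.004, -1.0, 0.002], [-1.0, -0.004, -0.0], [0.0, -0.002, -1.0]]
wrist_force: [1.8, 0.5, 0.5]
gripper_width: 0.173
gripper_force: 0.7
```

Request:
servo_tool:
  commands:
    - [[1,0,0,0,0,0,0],[1,0,0,0,0,0,0],[1,0,0,0,0,0,0],[1,0,0,0,0,0,0],[1,0,0,0,0,0,0]]

```text
time_s: 11.25
tcp_pos: [0.5756, 0.1105, 0.072]
ee_rot: [[0.004, -1.0, 0.002], [-1.0, -0.004, -0.0], [0.0, -0.002, -1.0]]
wrist_force: [1.7, -0.6, -0.6]
gripper_width: 0.155
gripper_force: 30.0
```

Request:
servo_tool:
  commands:
    - [[1,0,0,-3,0,0,0],[1,0,0,-11,0,0,0],[1,0,0,-25,0,0,0],[1,0,0,-45,0,0,0],[1,0,0,-70,0,0,0]]

```text
time_s: 11.75
tcp_pos: [0.5734, 0.1099, 0.1412]
ee_rot: [[0.003, -1.0, -0.004], [-1.0, -0.003, -0.002], [0.002, 0.004, -1.0]]
wrist_force: [-0.4, 1.2, -4.1]
gripper_width: 0.157
gripper_force: 30.0
```

Request:
servo_tool:
  commands:
    - [[1,0,0,-26,0,0,0],[1,0,0,-52,0,0,0],[1,0,0,-77,0,0,0],[1,0,0,-98,0,0,0],[1,0,0,-110,0,0,0]]

```text
time_s: 12.25
tcp_pos: [0.5748, 0.1104, 0.2537]
ee_rot: [[0.004, -1.0, 0.002], [-1.0, -0.004, 0.0], [-0.0, -0.002, -1.0]]
wrist_force: [0.6, 0.1, -3.4]
gripper_width: 0.162
gripper_force: 30.0
```

```bash
python3 - <<'E'
from go import *
s=r.sense();print(s['gripper_width'],s['tcp_pos'],s['wrist_force'],s['moment'])
print(rel((.440,.1385,.216),Rt(-90.57,0)))
E
```

```text
0.162405856446348 [0.57476394 0.11042694 0.25366151] [ 0.58906127  0.06293838 -3.36693986] [ 0.08950537 -0.05011205 -0.00134874]
[-2.860e+01  1.347e+02  3.740e+01 -2.000e-03  0.000e+00  1.400e-02]
```

Request:
servo_tool:
  commands:
    - [[1,0,0.2,0,0,0,0.0],[1,-0.2,1.2,0.3,0,0,0.001],[1,-0.8,3.6,1,0,0,0.001],[1,-1.7,7.8,2.2,0,0,0.002],[1,-3,14,3.9,0,0,0.002]]

```text
time_s: 12.75
tcp_pos: [0.5604, 0.1133, 0.2469]
ee_rot: [[0.002, -1.0, -0.0], [-1.0, -0.002, -0.001], [0.001, 0.0, -1.0]]
wrist_force: [0.1, -0.1, -4.8]
gripper_width: 0.156
gripper_force: 30.0
```

Request:
servo_tool:
  commands:
    - [[1,-1.7,8,2.2,0,0,0.001],[1,-3.8,17.7,4.9,0,0,0.002],[1,-6.1,28.8,8,0,0,0.003],[1,-8.7,40.9,11.3,0,0,0.004],[1,-11.3,53.4,14.8,0,0,0.005]]

```text
time_s: 13.25
tcp_pos: [0.5063, 0.1247, 0.2329]
ee_rot: [[-0.003, -1.0, 0.001], [-1.0, 0.003, -0.0], [0.0, -0.001, -1.0]]
wrist_force: [0.2, 0.0, -4.3]
gripper_width: 0.156
gripper_force: 30.0
```

Request:
servo_tool:
  commands:
    - [[1,-2.7,12.5,3.5,0,0,0.001],[1,-5.2,24.6,6.8,0,0,0.002],[1,-7.6,35.7,9.9,0,0,0.003],[1,-9.6,45.4,12.6,0,0,0.004],[1,-11.3,53.4,14.8,0,0,0.005]]

```text
time_s: 13.75
tcp_pos: [0.4534, 0.1362, 0.2181]
ee_rot: [[-0.008, -1.0, 0.001], [-1.0, 0.008, -0.0], [0.0, -0.001, -1.0]]
wrist_force: [-0.2, 0.6, -4.3]
gripper_width: 0.154
gripper_force: 30.0
```

Request:
servo_tool:
  commands:
    - [[1,-1.3,6.2,1.7,0,0,0.001],[1,-2.2,10.4,2.9,0,0,0.001],[1,-2.8,12.8,3.6,0,0,0.002],[1,-3,13.8,3.9,0,0,0.002],[1,-3,14,3.9,0,0,0.002]]

```text
time_s: 14.25
tcp_pos: [0.4404, 0.1392, 0.2143]
ee_rot: [[-0.01, -1.0, 0.001], [-1.0, 0.01, -0.0], [0.0, -0.001, -1.0]]
wrist_force: [-0.7, 0.2, -3.7]
gripper_width: 0.158
gripper_force: 30.0
```

```bash
python3 - <<'E'
from go import *
a=cap('scene','s2.png');b=cap('top','t2.png');s=r.sense();print(s['gripper_width'],s['tcp_pos'],s['ee_rot'].round(4),s['joints'].round(0))
A=cv2.imread('pics/t2.png')[215:415,140:300];B=cv2.imread('pics/s2.png')[170:330,380:540]
o=np.zeros((560,800,3),np.uint8);A=cv2.resize(A,(440,550),interpolation=cv2.INTER_CUBIC);B=cv2.resize(B,(360,360),interpolation=cv2.INTER_CUBIC)
o[:550,:440]=A;o[:360,440:]=B;cv2.imwrite('pics/c2.png',o)
E
```

```text
0.1593372090859372 [0.4405412  0.13915429 0.21433228] [[-1.020e-02 -9.999e-01  1.400e-03]
 [-9.999e-01  1.020e-02 -3.000e-04]
 [ 3.000e-04 -1.400e-03 -1.000e+00]] [ 38.   7. -23.   0. -60. -38.]
```

View pics/c2.png

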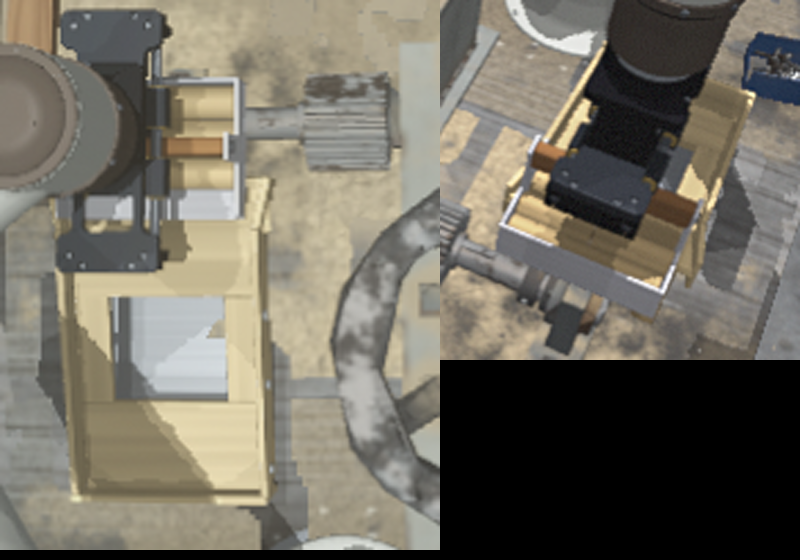

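The tray hangs level over the head pad. Its right rim corners are at crop (241,80) and (241,218), against the flare corner at (268,178). I'll check the lateral alignment numerically.

```bash
python3 - <<'E'
from fit import *
import pickle;a,b=pickle.load(open('cams.pkl','rb'))
tc=lambda x,y:(140+x/2.75-.3,215+y/2.75-.3)
sc=lambda x,y:(380+(x-440)/2.25-.3,170+y/2.25-.3)
H=.1423+.042
P=[(.067,.074,H),(.067,-.074,H),(-.045,-.074,H)]
q,e=fit(a,b,P,{1:tc(242,79),2:tc(242,218)},{0:sc(660,315),1:sc(503,222)},[.43,.139,0]);print('tray',q,e.round(1).tolist())
z=lambda x:.1207+.266*x
P=[(-.085,.05,z(-.085)),(-.085,-.05,z(-.085)),(-.177,-.05,z(-.177)),(-.177,.05,z(-.177)),(.015,-.092,.14)]
q,e=fit(a,b,P,{0:tc(108,296),1:tc(227,296),2:tc(229,400),3:tc(114,400),4:tc(270,178)},{},[.4,.139,0]);print('sorter',q,e.round(1).tolist())
# wall tops along the channel (outer edges), half width .085, surface+.033
for x,cx in((-.25,(77,271)),(-.15,(68,267))):
    u=[px(b,[[.405+x,.139+s*.085,z(x)+.033]])[0] for s in(1,-1)];print(np.round(u,1).tolist(),[((v[0]+.3-140)*2.75).round(0) for v in u],[((v[1]+.3-215)*2.75).round(0) for v in u])
# same-height lateral comparison: tray right edge vs flare
print(pt(b,[tc(242,150)],H),pt(b,[tc(270,178)],.14))
E
```

```text
tray [ 0.43517479  0.14264046 -0.08069735] [[-0.5, -0.1], [-4.5, 0.2], [-0.3, -5.7], [-1.6, 0.7]]
sorter [ 0.40501518  0.13859763 -0.01829196] [[0.5, -0.5], [-0.6, 0.1], [-0.0, 0.8], [0.2, -0.0], [-0.2, -0.3]]
[[167.0, 392.0], [238.4, 392.3]] [np.float64(75.0), np.float64(271.0)] [np.float64(488.0), np.float64(488.0)]
[[163.7, 350.7], [236.4, 350.6]] [np.float64(66.0), np.float64(266.0)] [np.float64(374.0), np.float64(374.0)]
[[0.43875137 0.06242128 0.1843    ]] [[0.41769118 0.04596329 0.14      ]]
```

```bash
python3 - <<'E'
from go import *
st=r.sense();p0=np.array(st['tcp_pos']);k=np.arange(0,21)/20
s=0.5*k+0.5*(10*k**3-15*k**4+6*k**5)
th=36*s;h=np.interp(th,[0,12,25,36],[38,24,15,13])/1000
c,sn=np.cos(np.radians(th)),np.sin(np.radians(th))
X=.3855+.055*c-.061*sn;Z=.1154+h+.055*sn+.061*c
for i in range(0,20,5):
    t=np.radians(th[i]); 
    for j in range(i+1,i+6):
        dx,dz=X[j]-X[i],Z[j]-Z[i]
        # tool y=(-cos,0,-sin), z=(sin,0,-cos)
        y=-dx*np.cos(t)-dz*np.sin(t);z=dx*np.sin(t)-dz*np.cos(t)
        print([1,0,round(y*1000,1),round(z*1000,1),round(np.radians(th[j]-th[i]),3),0,0],end=', ')
    print(th[i+5].round(1))
print(X[-1],Z[-1])
E
```

```text
[1, 0, np.float64(1.0), np.float64(0.2), np.float64(0.016), 0, 0], [1, 0, np.float64(2.1), np.float64(0.4), np.float64(0.034), 0, 0], [1, 0, np.float64(3.5), np.float64(0.8), np.float64(0.055), 0, 0], [1, 0, np.float64(5.1), np.float64(1.2), np.float64(0.081), 0, 0], [1, 0, np.float64(7.1), np.float64(1.7), np.float64(0.111), 0, 0], 6.4
[1, 0, np.float64(2.4), np.float64(0.4), np.float64(0.034), 0, 0], [1, 0, np.float64(5.1), np.float64(1.0), np.float64(0.073), 0, 0], [1, 0, np.float64(8.1), np.float64(1.3), np.float64(0.114), 0, 0], [1, 0, np.float64(11.3), np.float64(1.0), np.float64(0.158), 0, 0], [1, 0, np.float64(14.6), np.float64(0.8), np.float64(0.203), 0, 0], 18.0
[1, 0, np.float64(3.3), np.float64(-0.7), np.float64(0.045), 0, 0], [1, 0, np.float64(6.7), np.float64(-1.3), np.float64(0.089), 0, 0], [1, 0, np.float64(9.9), np.float64(-1.9), np.float64(0.13), 0, 0], [1, 0, np.float64(12.7), np.float64(-3.3), np.float64(0.169), 0, 0], [1, 0, np.float64(15.2), np.float64(-4.4), np.float64(0.203), 0, 0], 29.6
[1, 0, np.float64(2.0), np.float64(-1.4), np.float64(0.03), 0, 0], [1, 0, np.float64(3.8), np.float64(-2.5), np.float64(0.056), 0, 0], [1, 0, np.float64(5.2), np.float64(-3.4), np.float64(0.077), 0, 0], [1, 0, np.float64(6.5), np.float64(-4.1), np.float64(0.095), 0, 0], [1, 0, np.float64(7.7), np.float64(-4.7), np.float64(0.111), 0, 0], 36.0
0.3941410343007813 0.21007822553295782
```

Request:
servo_tool:
  commands:
    - [[1,0,1,0.2,0.016,0,0],[1,0,2.1,0.4,0.034,0,0],[1,0,3.5,0.8,0.055,0,0],[1,0,5.1,1.2,0.081,0,0],[1,0,7.1,1.7,0.111,0,0]]

```text
time_s: 14.85
tcp_pos: [0.4329, 0.1392, 0.2126]
ee_rot: [[-0.01, -0.993, 0.114], [-1.0, 0.01, -0.001], [0.0, -0.114, -0.993]]
wrist_force: [-0.8, -0.2, -4.8]
gripper_width: 0.159
gripper_force: 30.0
```

Request:
servo_tool:
  commands:
    - [[1,0,2.4,0.4,0.034,0,0],[1,0,5.1,1,0.073,0,0],[1,0,8.1,1.3,0.114,0,0],[1,0,11.3,1,0.158,0,0],[1,0,14.6,0.8,0.203,0,0]]

```text
time_s: 15.35
tcp_pos: [0.4183, 0.1395, 0.2104]
ee_rot: [[-0.009, -0.95, 0.313], [-1.0, 0.009, -0.002], [-0.001, -0.313, -0.95]]
wrist_force: [-0.9, -0.5, -4.0]
gripper_width: 0.156
gripper_force: 30.0
```

Request:
servo_tool:
  commands:
    - [[1,0,3.3,-0.7,0.045,0,0],[1,0,6.7,-1.3,0.089,0,0],[1,0,9.9,-1.9,0.13,0,0],[1,0,12.7,-3.3,0.169,0,0],[1,0,15.2,-4.4,0.203,0,0]]

```text
time_s: 15.85
tcp_pos: [0.402, 0.1402, 0.21]
ee_rot: [[-0.007, -0.867, 0.498], [-1.0, 0.007, -0.002], [-0.001, -0.498, -0.867]]
wrist_force: [1.6, -0.0, -1.5]
gripper_width: 0.158
gripper_force: 30.0
```

Request:
servo_tool:
  commands:
    - [[1,0,2,-1.4,0.03,0,0],[1,0,3.8,-2.5,0.056,0,0],[1,0,5.2,-3.4,0.077,0,0],[1,0,6.5,-4.1,0.095,0,0],[1,0,7.7,-4.7,0.111,0,0]]

```text
time_s: 16.35
tcp_pos: [0.4041, 0.1482, 0.2353]
ee_rot: [[-0.015, -0.824, 0.566], [-1.0, 0.008, -0.014], [0.007, -0.566, -0.824]]
wrist_force: [0.5, 0.7, -2.6]
gripper_width: 0.158
gripper_force: 30.0
```

Request:
servo_tool:
  commands:
    - [[1,0,0,0,0,0,0],[1,0,0,0,0,0,0],[1,0,0,0,0,0,0],[1,0,0,0,0,0,0],[1,0,0,0,0,0,0]]

```text
time_s: 16.85
tcp_pos: [0.4043, 0.1479, 0.2349]
ee_rot: [[-0.015, -0.825, 0.565], [-1.0, 0.008, -0.015], [0.008, -0.566, -0.825]]
wrist_force: [1.1, 0.1, -2.5]
gripper_width: 0.156
gripper_force: 30.0
```

Request:
servo_tool:
  commands:
    - [[1,0,0,0,0,0,0],[1,0,0,0,0,0,0],[1,0,0,0,0,0,0],[1,0,0,0,0,0,0],[1,0,0,0,0,0,0]]

```text
time_s: 17.35
tcp_pos: [0.4043, 0.148, 0.2351]
ee_rot: [[-0.015, -0.825, 0.566], [-1.0, 0.008, -0.015], [0.007, -0.566, -0.825]]
wrist_force: [0.4, 0.4, -1.6]
gripper_width: 0.158
gripper_force: 30.0
```

```bash
python3 - <<'E'
from go import *
a=cap('scene','s3.png');b=cap('top','t3.png');s=r.sense();print(s['gripper_width'],s['tcp_pos'],s['wrist_force'])
A=cv2.imread('pics/t3.png')[215:415,140:300];B=cv2.imread('pics/s3.png')[170:330,380:540]
o=np.zeros((560,800,3),np.uint8);A=cv2.resize(A,(440,550),interpolation=cv2.INTER_CUBIC);B=cv2.resize(B,(360,360),interpolation=cv2.INTER_CUBIC)
o[:550,:440]=A;o[:360,440:]=B;cv2.imwrite('pics/c3.png',o)
E
```

```text
0.15778962693257922 [0.40427887 0.14798649 0.23508591] [-0.35672801  0.60096438 -1.83399684]
```

View pics/c3.png

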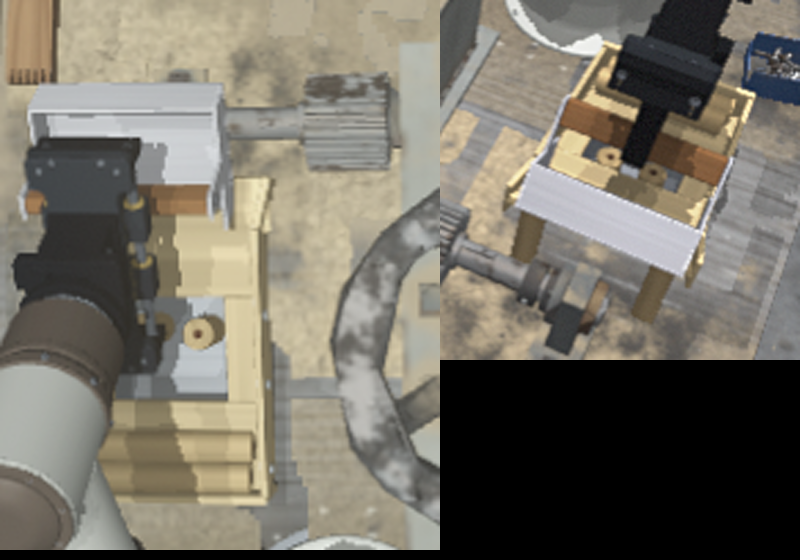

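The picture shows both long rollers in the foot lane (crop y≈445 and 478), both short ones in the bin (discs near (160,325) and (202,333)), and the tray empty. Now I'll back out and level the tray.

```bash
python3 - <<'E'
from go import *
s=r.sense();R=np.array(s['ee_rot']);p=np.array(s['tcp_pos'])
plan([(p+[.03,-.004,.07],R,5),((.577,.1105,.26),Rt(-89.8,0),15),((.577,.1105,.09),Rt(-89.8,0),10)])
E
```

```text
per row: [0.8, -12.9, -8.1] [-0.0, -0.0, 0.0]
per row: [2.1, -6.2, 7.9] [-0.0401, -0.0008, -0.001]
per row: [2.1, -7.6, 6.5] [-0.0401, -0.0008, -0.001]
per row: [2.2, -8.7, 4.8] [-0.0401, -0.0008, -0.001]
per row: [0.0, 0.0, 17.0] [-0.0, -0.0, -0.0]
per row: [0.0, 0.0, 17.0] [-0.0, -0.0, -0.0]
```

Request:
servo_tool:
  commands:
    - [[1,0.5,-5,-3,0,0,0],[1,1.2,-18,-11,0,0,0],[1,2,-34,-21,0,0,0],[1,3,-52,-33,0,0,0],[1,4,-64.5,-40.5,0,0,0]]

```text
time_s: 17.95
tcp_pos: [0.435, 0.1446, 0.3068]
ee_rot: [[-0.015, -0.824, 0.566], [-1.0, 0.009, -0.013], [0.005, -0.566, -0.824]]
wrist_force: [0.8, 0.1, -1.7]
gripper_width: 0.153
gripper_force: 30.0
```

Request:
servo_tool:
  commands:
    - [[1,2.1,-6.2,7.9,-0.04,-0.001,-0.001],[1,4.2,-12.4,15.8,-0.08,-0.002,-0.002],[1,6.3,-18.6,23.7,-0.12,-0.003,-0.003],[1,8.4,-24.8,31.6,-0.16,-0.003,-0.004],[1,10.5,-31,39.5,-0.2,-0.004,-0.005]]

```text
time_s: 18.45
tcp_pos: [0.4823, 0.1329, 0.29]
ee_rot: [[-0.008, -0.922, 0.388], [-1.0, 0.005, -0.008], [0.006, -0.388, -0.922]]
wrist_force: [-0.3, -0.5, -2.5]
gripper_width: 0.158
gripper_force: 30.0
```

Request:
servo_tool:
  commands:
    - [[1,2.1,-7.6,6.5,-0.04,-0.001,-0.001],[1,4.2,-15.2,13,-0.08,-0.002,-0.002],[1,6.3,-22.8,19.5,-0.12,-0.003,-0.003],[1,8.4,-30.4,26,-0.16,-0.003,-0.004],[1,10.5,-38,32.5,-0.2,-0.004,-0.005]]

```text
time_s: 18.95
tcp_pos: [0.53, 0.1221, 0.275]
ee_rot: [[-0.002, -0.98, 0.197], [-1.0, 0.001, -0.003], [0.003, -0.197, -0.98]]
wrist_force: [0.8, 0.7, -1.5]
gripper_width: 0.152
gripper_force: 30.0
```

Request:
servo_tool:
  commands:
    - [[1,2.2,-8.7,4.8,-0.04,-0.001,-0.001],[1,4.4,-17.4,9.6,-0.08,-0.002,-0.002],[1,6.6,-26,14.4,-0.12,-0.003,-0.003],[1,8.8,-34.8,19.2,-0.16,-0.003,-0.004],[1,11,-43.5,24,-0.2,-0.004,-0.005]]

```text
time_s: 19.45
tcp_pos: [0.5776, 0.1111, 0.2602]
ee_rot: [[0.004, -1.0, -0.001], [-1.0, -0.004, 0.001], [-0.001, 0.001, -1.0]]
wrist_force: [-0.0, -0.3, -2.5]
gripper_width: 0.161
gripper_force: 30.0
```

```bash
python3 - <<'E'
from go import *
s=r.sense();print(s['tcp_pos'],s['gripper_width'],s['wrist_force'])
print(rel((.577,.1105,.26),Rt(-89.8,0)),rel((.577,.1105,.09),Rt(-89.8,0)))
b=cap('top','t4.png');A=cv2.imread('pics/t4.png')[185:415,130:290];cv2.imwrite('pics/c4.png',cv2.resize(A,None,fx=2.5,fy=2.5,interpolation=cv2.INTER_CUBIC))
E
```

```text
[0.57763204 0.11108877 0.26018674] 0.16112584504809854 [-0.00631212 -0.32326702 -2.47334983]
[0.6   0.6   0.2   0.001 0.001 0.   ] [8.000e-01 5.000e-01 1.702e+02 1.000e-03 1.000e-03 0.000e+00]
```

View pics/c4.png

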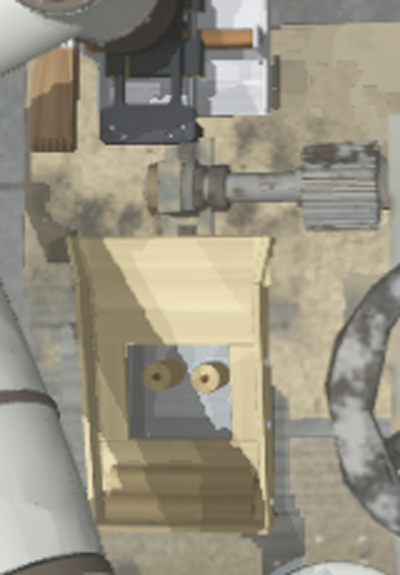

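The short rollers are in the bin at (158,376) and (205,377), and the long ones in the foot lane at y≈475 and 508. Lowering the tray.

Request:
servo_tool:
  commands:
    - [[1,0.5,0.5,12,0,0,0],[1,0.5,0.5,38,0,0,0],[1,0.5,0.5,68,0,0,0],[1,0.5,0.5,98,0,0,0],[1,0.5,0.5,125,0,0,0]]

```text
time_s: 20.0
tcp_pos: [0.5752, 0.1101, 0.1335]
ee_rot: [[0.003, -1.0, 0.0], [-1.0, -0.003, -0.0], [0.0, -0.0, -1.0]]
wrist_force: [0.2, -0.4, -2.3]
gripper_width: 0.156
gripper_force: 30.0
```

Request:
servo_tool:
  commands:
    - [[1,0,0,20,0,0,0],[1,0,0,34,0,0,0],[1,0,0,44,0,0,0],[1,0,0,50,0,0,0],[1,0,0,55,0,0,0]]

```text
time_s: 20.5
tcp_pos: [0.5769, 0.1102, 0.0803]
ee_rot: [[0.003, -1.0, 0.002], [-1.0, -0.003, -0.0], [0.0, -0.002, -1.0]]
wrist_force: [-0.3, -0.3, -2.8]
gripper_width: 0.16
gripper_force: 30.0
```

Request:
servo_tool:
  commands:
    - [[1,0,0,2,0,0,0],[1,0,0,4,0,0,0],[1,0,0,6,0,0,0],[1,0,0,7,0,0,0],[1,0,0,7.5,0,0,0]]

```text
time_s: 21.0
tcp_pos: [0.5771, 0.11, 0.0729]
ee_rot: [[0.003, -1.0, 0.002], [-1.0, -0.003, -0.0], [0.0, -0.002, -1.0]]
wrist_force: [-0.1, 0.0, -2.5]
gripper_width: 0.155
gripper_force: 30.0
```

Request:
servo_tool:
  commands:
    - [[1,0,0,0.4,0,0,0],[1,0,0,0.7,0,0,0],[1,0,0,1,0,0,0],[1,0,0,1.3,0,0,0],[1,0,0,1.3,0,0,0]]

```text
time_s: 21.5
tcp_pos: [0.577, 0.11, 0.0719]
ee_rot: [[0.003, -1.0, 0.002], [-1.0, -0.003, -0.0], [0.0, -0.002, -1.0]]
wrist_force: [-1.5, 0.4, 2.7]
gripper_width: 0.16
gripper_force: 30.0
```

Request:
servo_tool:
  commands:
    - [[0,0,0,0,0,0,0],[0,0,0,0,0,0,0],[0,0,0,0,0,0,0],[0,0,0,0,0,0,0],[0,0,0,0,0,0,0]]

```text
time_s: 22.0
tcp_pos: [0.577, 0.1099, 0.0714]
ee_rot: [[0.003, -1.0, 0.001], [-1.0, -0.003, -0.0], [0.0, -0.001, -1.0]]
wrist_force: [-0.9, -0.4, 0.5]
gripper_width: 0.525
gripper_force: 0.0
```

Request:
servo_tool:
  commands:
    - [[0,0,0,0,0,0,0],[0,0,0,0,0,0,0],[0,0,0,0,0,0,0],[0,0,0,0,0,0,0],[0,0,0,0,0,0,0]]

```text
time_s: 22.5
tcp_pos: [0.577, 0.11, 0.0715]
ee_rot: [[0.003, -1.0, 0.001], [-1.0, -0.003, -0.0], [0.0, -0.001, -1.0]]
wrist_force: [-0.3, 0.0, 0.1]
gripper_width: 0.96
gripper_force: 0.0
```

Request:
servo_tool:
  commands:
    - [[0,0,0,-5,0,0,0],[0,0,0,-25,0,0,0],[0,0,0,-65,0,0,0],[0,0,0,-110,0,0,0],[0,0,0,-150,0,0,0]]

```text
time_s: 23.0
tcp_pos: [0.5769, 0.1099, 0.2241]
ee_rot: [[0.003, -1.0, 0.003], [-1.0, -0.003, -0.0], [0.0, -0.003, -1.0]]
wrist_force: [1.5, 0.4, -0.2]
gripper_width: 0.999
gripper_force: 0.0
```

Request:
servo_tool:
  commands:
    - [[0,0,20,-10,0,0,0],[0,0,50,-15,0,0,0],[0,0,80,-20,0,0,0],[0,0,100,-20,0,0,0],[0,0,110,-20,0,0,0]]

```text
time_s: 23.5
tcp_pos: [0.4653, 0.1095, 0.2422]
ee_rot: [[0.003, -1.0, 0.002], [-1.0, -0.003, 0.0], [-0.0, -0.002, -1.0]]
wrist_force: [0.5, -0.4, -0.3]
gripper_width: 1.001
gripper_force: 0.0
```

```bash
python3 - <<'E'
from go import *
a=cap('scene','s5.png');print(r.sense()['tcp_pos'])
E
```

```text
[0.46470243 0.10943392 0.2420647 ]
```

View pics/s5.png

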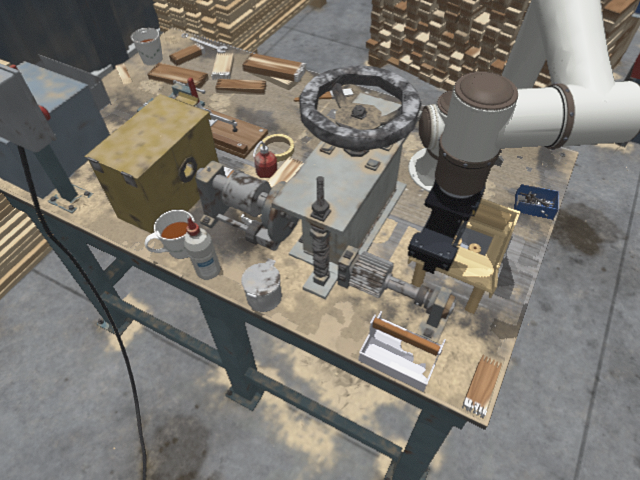

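The empty tray stands level at (400,350), the offcut lies flat on the bed at (484,385), and the pot, bottle and mug have not moved. The gripper touches nothing, so I'm handing in.

```bash
python3 -c "
from station import r
print(r.finish_job())"
```

```text
the job is handed in; nothing more can be done
None
```

I handed the job in at about 23.6 s: the offcut is on the press bed, the two short rollers are in the bin, the two long ones are in the foot lane, the empty tray stands level on the bed, and the pot, bottle and mug were left where they were; the arm reached its limit in the last part of the tip and drifted about 25 mm up and 9 mm sideways, but the rollers still sorted correctly.

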